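# Tuck a product stop under a shop display board and hold it down

### The arm

A 6-joint arm with a two-finger parallel gripper is mounted at the origin on the work surface. World frame = base frame: x ahead of the robot, y to its left, z up, the work surface at z = 0. Lengths are in mm, angles in rad, forces in N, time in s.
With the tool pointing down it reaches from about 275 to 750 mm from the base axis. Payload 10.2 kg.
Tool frame: the origin (TCP) lies midway between the tips of the shut fingers; the grasp point (between the pads) lies 19 mm behind it; x points along the fingers, y is the direction in which the jaws open and shut, and the axes are right-handed (so a half turn about x gives the same grasp; the last joint's range is limited). The gripper opens to 85 mm and grips with 20 to 120 N. Pads are 22 mm wide; open, the fingers measure 114 mm over their backs; the gripper's body (76 mm by 85 mm) begins 54 mm behind the grasp point. The pads swing forward as they close: fully open they stand 13 mm farther back than shut.
Start: joints at [0.947, 0.313, 1.498, -0, 1.331, -0.223], TCP at [204.844, 483.394, 231.294] pointing down, gripper open.
Joint ranges: [-2.94, 2.94], [-0.97, 2.17], [0.19, 2.56], [-1.23, 4.37], [0.02, 3.11], [-2.88, 2.88]. Speed limits (rad/s): [2.39, 2.39, 3.01, 3.14, 3.14, 3.14].

### API

Orientations are given as a unit quaternion [w, x, y, z].
In Python, from rig import sense, capture, get_calibration, finish_job gives the robot as it stands.
- The arm moves only by the tool jog_arm, never from a script. Its argument "increments" is a list of rows, each an object of numbers: "rx", "ry", "rz": the turn, a rotation vector about the tool's x, y, z in rad; "x", "y", "z": the shift along the tool's x, y, z in mm; "hand": the finger opening in mm, from 0 to 85.4. A call has 1 to 5 rows; each row shifts and turns the commanded pose from where the row before left it, along the tool's axes as they then stand; what a row does not reach is not made up. A row lasts 1/8 s, in which the tool goes at most 62.5 mm and 10.7 degrees, less where a joint would pass 70% of its speed; a pose out of reach is approached as far as the arm can. A call with a gripper value outside its range is refused whole. The fingers move at their own pace and stop on an object; "force" is the grip in N (left out, the last holds). Time passes only in rows, so rows that do not move let the fingers close. It gives the time, the measured TCP pose, the force and the opening at its end, in the units of the state.
- sense(): the state, without advancing time (a new reading comes with each control period).
- capture(name): name is "scene" or "top"; returns the picture (480x640x3 uint8, red, green, blue); there is no depth.
- get_calibration(name): a dict with "camera_matrix" (3x3 intrinsics, pixels), "R" (3x3) and "t" (3): a world point X has camera coordinates R X + t. Camera axes: x right, y down, z forward; pixel columns grow to the right and rows downward; lengths in mm; the calibration is good to about 2 mm. A picture is of the moment at which its call begins. get_calibration takes no time and is no camera call.
- finish_job(): hands the job in, once; it reports no verdict.
The state is a dict: "time_s": time; "joints": joint angles; "dq": joint speeds; "tau": joint torques, N m; "eef_pos": TCP position; "ee_rot": TCP orientation; "force": force on the tool from outside, world axes, zero at the start; "wrist_torque": the same for the moment, N m; "grip_width": opening from 0.0 (shut) to 1.0 (fully open).
Only numpy, scipy, OpenCV 4.12 (cv2) and the standard library are available. Lean on these libraries where they do the work, as an engineer would, in place of code of your own. Each camera call takes 0.05 s, during which the arm holds its last target.

### The job

Fit the product stop to the front of the bamboo display board: slide its thin metal foot along the shelf and under the board's front edge until the wooden rail stands close up to the board (within a finger's breadth), parallel to it and with its ends level with the board's sides. Do not lift or shove the board, and leave the stock on and beside it undisturbed. Finish still holding the stop and pressing it down flat on the shelf with one to two kilos of force (10 to 20 N), so that I can fasten it from below.

Things in the scene. Friction and masses are not known exactly. Their poses are not given: they have to be found in the camera images.
- shelf: White steel shop shelf panel, fixed, 500 (its x) x 760 (its y) x 30 mm high, flat smooth deck with a 38 mm upturn along the rear edge only. Origin: centre of its underside; the deck is 30 mm above the origin. Its front edge with the ticket rail faces its -x, towards the robot.
- board: Loose bamboo display board, 200 (x) x 280 (y) x 10 mm, 0.45 kg, resting on four rubber feet 7 mm high, 9 mm radius; the front pair is centred 70 mm behind the front edge, so a slot 7 mm high is open under the front 60 mm. Its top is 17 mm above the shelf: fingers behind the rail must keep their tips above that. Slides at a push of 5 to 10 N. Origin: centre, at shelf level.
- board_front (a point): Middle of the board's LOWER front edge, 7 mm above the shelf's top, 100 mm in front of the board's centre. Axes: x square to the edge, pointing back under the board (away from the robot), y along the edge, z up.
- stop: Product stop, loose, about 0.23 kg, L-shaped, standing on its foot on the shelf before the board: upright bamboo rail 10 (x) x 280 (y) mm, top 64 mm above the shelf, on a 3 mm aluminium foot plate 280 mm long that projects 40 mm behind the rail, towards the board. Origin: underside of the foot, below the rail's middle. x: from the rail along the foot, y: along the rail.
- stop_center (a point): Middle of the stop's rail (halfway along, halfway through its 10 mm thickness), 32 mm above the underside of the foot; same axes as the stop. The rail can be gripped from above across its thickness, in its upper part (about 45 mm above the shelf).
- stop_foot (a point): Middle of the free edge of the stop's foot plate, half-way through its thickness: 45 mm along the stop's x from the middle of the rail, 1.5 mm above the underside. With the foot fully home (rail touching the board) this point lies 40 mm behind the board's front edge. The smooth foot slides easily on the shelf (friction coefficient about 0.3).
- dispenser_left: Bystander: bamboo soap dispenser, block 66 x 66 x 88 mm with a steel pump up to 137 mm, standing on the rear part of the board, on its +y side, its centre about 140 mm behind the front edge. Origin: centre of its underside.
- dispenser_right: Bystander: the same kind of dispenser on the rear part of the board, on its -y side. Origin: centre of its underside.
- tumbler: Bystander: white ceramic tumbler, 72 mm across, 100 mm high, standing on the shelf beyond the board's +y side. Origin: centre of its underside.
- carton: Bystander: small cardboard carton 110 x 85 x 50 mm on the shelf beyond the board's -y side. Origin: centre of its underside.

How it is judged:
By the outcome, as a careful person would: the job done as asked, in the order asked, and still so for the second after the job is handed in, while the arm keeps its last pose, push and grip.
It also fails if it takes over 38 s, if anything falls off the work surface, if the arm or the gripper's body presses on something with over 40 N, if the wrist force passes 120 N, or if a joint passes its speed limit or range.

## Working session

There is one attempt and no reset: what is moved stays moved. The work goes in short steps, Python scripts to look and compute and a tool call to move; the robot and the scene stay as the last step left them, time stands still between calls to the robot, and variables do not carry over. Pictures are saved under pics/ and viewed, and the job is handed in when it is done.

Besides the shell and the picture viewer there is one more tool, called after "Emit:" as name([rows], argument=value, ...), one row to a line, values as JSON. jog_arm: Moves the arm, as the interface text tells. Its arguments: {"type":"object","properties":{"increments":{"type":"array","items":{"type":"object","properties":{"rx":{"type":"number"},"ry":{"type":"number"},"rz":{"type":"number"},"x":{"type":"number"},"y":{"type":"number"},"z":{"type":"number"},"hand":{"type":"number"}}}},"force":{"type":"number"}},"required":["increments"]}

```bash
mkdir -p pics
python3 - <<'E'
from rig import *
import cv2
for n in("scene","top"):
    im=capture(n); cv2.imwrite(f"pics/{n}0.png",im[:,:,::-1]); c=get_calibration(n); print(n,c)
s=sense(); print({k:s[k] for k in("time_s","eef_pos","ee_rot","force","grip_width")})
E
```

```text
scene {'camera_matrix': array([[521.39220717,   0.        , 312.60101328],
       [  0.        , 521.39220717, 246.7432533 ],
       [  0.        ,   0.        ,   1.        ]]), 'R': array([[ 0.33268506,  0.94296739,  0.01153904],
       [ 0.54021126, -0.18053207, -0.82193672],
       [-0.77297636,  0.27967958, -0.56946192]]), 't': array([-214.62809031, -283.41727656, 1573.47222614])}
top {'camera_matrix': array([[617.94231268,   0.        , 305.22314197],
       [  0.        , 617.94231268, 237.01060028],
       [  0.        ,   0.        ,   1.        ]]), 'R': array([[-0.01459002, -0.99976928, -0.01576463],
       [-0.98314664,  0.01721736, -0.18200615],
       [ 0.18223558,  0.01284347, -0.98317101]]), 't': array([  22.95915595,  612.61736649, 1227.91001037])}
{'time_s': 0.1, 'eef_pos': array([204.69861551, 483.20208084, 230.78366512]), 'ee_rot': array([ 0.69278018,  0.14037118,  0.69313258, -0.14113389]), 'force': array([-0.01957058,  0.0105485 ,  0.0504524 ]), 'grip_width': 1.0013693352725652}
```

View pics/scene0.png

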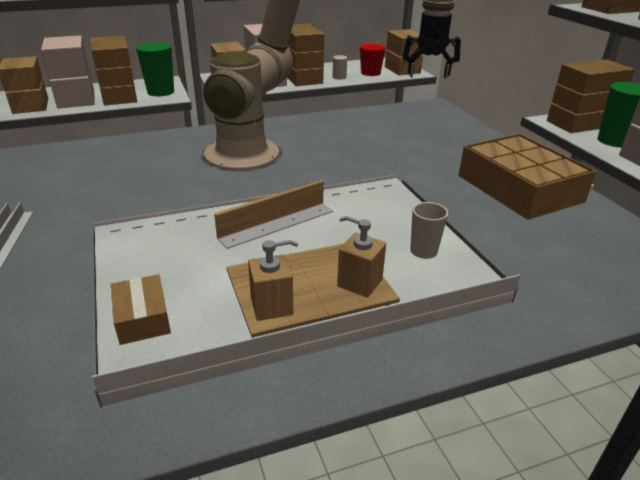

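View pics/top0.png

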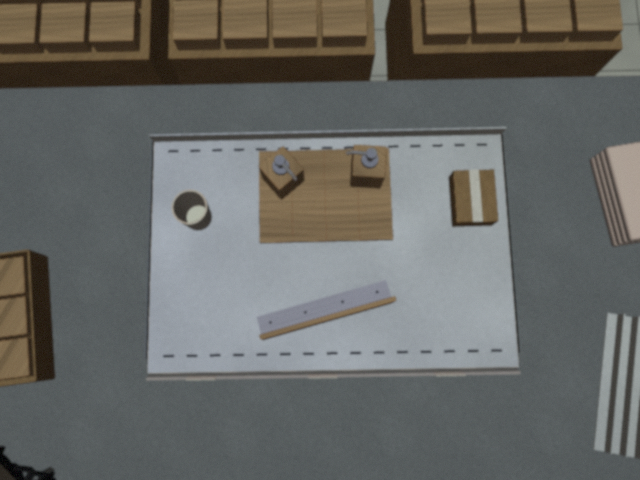

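The top view shows the board's front edge from about (260,243) to (392,240), and the stop, turned about 15°, from (261,337) to (395,299). I'll zoom in for precise corners.

```bash
cat > h.py <<'E'
import numpy as np
from rig import *
def ray(n,px,z):
    c=get_calibration(n);K,R,t=c["camera_matrix"],c["R"],c["t"]
    d=R.T@np.linalg.inv(K)@np.array([px[0],px[1],1.]);o=-R.T@t
    return o+d*(z-o[2])/d[2]
def proj(n,X):
    c=get_calibration(n);p=c["camera_matrix"]@(c["R"]@np.array(X,float)+c["t"]);return p[:2]/p[2]
E
python3 - <<'E'
import cv2
im=cv2.imread("pics/top0.png")
cv2.imwrite("pics/t1.png",cv2.resize(im[225:350,245:405],None,fx=5,fy=4.8,interpolation=cv2.INTER_CUBIC)[:600])
im=cv2.imread("pics/scene0.png")
cv2.imwrite("pics/s1.png",cv2.resize(im[175:335,205:405],None,fx=4,fy=3.75,interpolation=cv2.INTER_CUBIC))
E
```

```text
(no output)
```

View pics/t1.png

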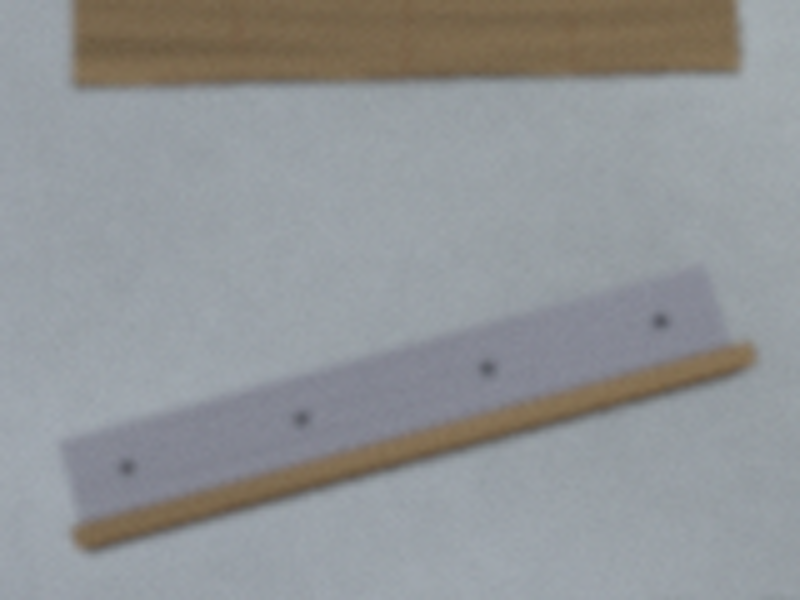

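View pics/s1.png

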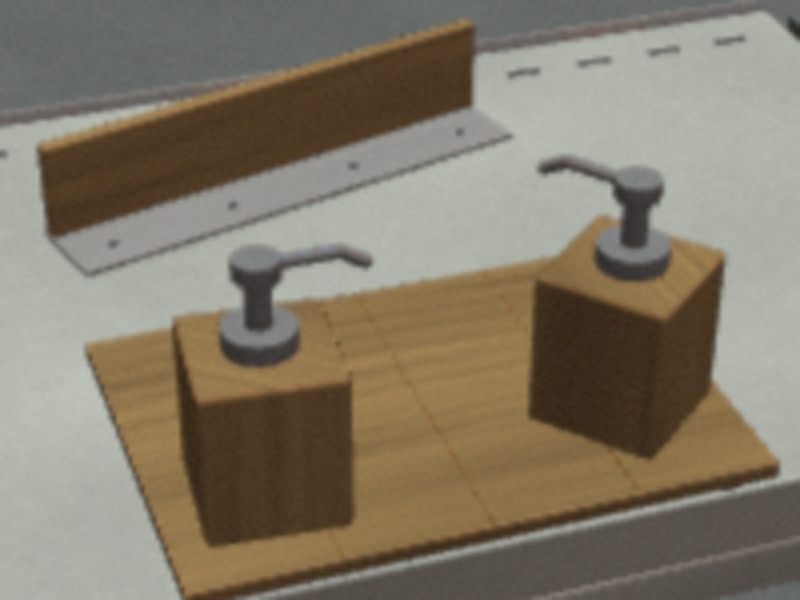

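```bash
cat > fit.py <<'E'
from h import *
from scipy.optimize import least_squares
T=lambda u,v:("top",(245+(u+.5)/5-.5,225+(v+.5)/4.8-.5))
S=lambda u,v:("scene",(205+(u+.5)/4-.5,175+(v+.5)/3.75-.5))
stop=[((45,140,3),T(62,440)),((45,-140,3),T(704,265)),((-5,140,64),T(90,549)),((-5,-140,64),T(755,362)),
 ((45,-140,3),S(90,273)),((45,140,3),S(512,136)),((5,-140,64),S(41,153)),((5,140,64),S(473,27))]
board=[((-100,140,7),T(76,87)),((-100,-140,7),T(740,73)),((-100,-140,17),S(87,348)),((100,140,17),S(778,465)),((100,-140,17),S(185,597))]
def f(p,pts):
    c,s=np.cos(p[2]),np.sin(p[2]);z0=p[3] if len(p)>3 else 30
    return np.concatenate([proj(n,(p[0]+c*X[0]-s*X[1],p[1]+s*X[0]+c*X[1],z0+X[2]))-px for X,(n,px) in pts])
for nm,pts in(("stop",stop),("board",board)):
  for p0 in([450,0,0],[450,0,0,30]):
    r=least_squares(f,p0,args=(pts,));print(nm,np.round(r.x,3),"\n",np.round(r.fun.reshape(-1,2),1).tolist())
for p in((148,378),(518,374),(152,135),(505,130)):print(ray("top",p,30))
E
python3 fit.py
```

```text
stop [ 4.45735e+02 -3.01080e+01  2.66000e-01] 
 [[-0.5, -0.1], [0.4, -1.1], [-2.3, 0.1], [1.3, -0.7], [-1.3, -0.1], [-0.5, -0.9], [-0.1, -0.9], [0.0, -1.4]]
stop [ 4.45028e+02 -2.99140e+01  2.65000e-01  2.69660e+01] 
 [[-0.5, 0.2], [0.2, -0.6], [-2.3, 0.4], [1.0, -0.2], [-1.2, 0.9], [-0.5, 0.1], [0.0, 0.1], [0.0, -0.3]]
board [ 7.08203e+02 -2.94720e+01  8.00000e-03] 
 [[-0.2, -0.5], [-0.1, -1.0], [-1.0, -1.5], [0.6, -0.6], [-0.2, -0.2]]
board [ 7.0698e+02 -2.9066e+01  8.0000e-03  2.7032e+01] 
 [[-0.2, 0.3], [-0.4, -0.1], [-0.8, -0.7], [0.3, 0.2], [-0.1, 0.5]]
[330.40261434 339.08429221  30.        ]
[ 327.81999369 -413.78445075   30.        ]
[851.67586177 346.8847119   30.        ]
[ 847.44177148 -425.57661825   30.        ]
```

```bash
cat >> h.py <<'E'
from scipy.spatial.transform import Rotation as Ro
def delta(p,yaw,sgn=1):
    """tool-frame shift and rotvec from measured pose to: x down, y = sgn*(cos yaw, sin yaw,0)"""
    s=sense();q=s["ee_rot"];R=Ro.from_quat([q[1],q[2],q[3],q[0]]).as_matrix()
    x=np.array([0,0,-1.]);y=sgn*np.array([np.cos(yaw),np.sin(yaw),0]);W=np.c_[x,y,np.cross(x,y)]
    return R.T@(np.array(p)-s["eef_pos"]),Ro.from_matrix(R.T@W).as_rotvec(),R
def show():
    s=sense();q=s["ee_rot"];R=Ro.from_quat([q[1],q[2],q[3],q[0]]).as_matrix();y=R[:,1]
    print(round(s["time_s"],2),np.round(s["eef_pos"],1),"yaw",round(np.arctan2(y[1],y[0]),4),"x",np.round(R[:,0],4),"F",np.round(s["force"],1),"T",np.round(s["wrist_torque"],2),"g",round(s["grip_width"]*85.4,1),"j",np.round(s["joints"],2))
E
python3 - <<'E'
from h import *
show()
for sg in(1,-1):
    d,r,R=delta((445.5,-30,150),.265,sg);print(np.round(d,1),np.round(r,3))
print(np.round(R,3))
E
```

```text
0.1 [204.7 483.2 230.8] yaw 1.17 x [-7.e-04 -1.e-03 -1.e+00] F [-0.   0.   0.1] T [-0.   -0.03 -0.01] g 85.5 j [ 0.95  0.31  1.5   0.    1.33 -0.22]
[  81.1 -378.5  422. ] [0.905 0.    0.001]
[  81.1 -378.5  422. ] [-2.237e+00 -1.000e-03  0.000e+00]
[[-0.001  0.39   0.921]
 [-0.001  0.921 -0.39 ]
 [-1.    -0.001 -0.   ]]
```

Emit:
jog_arm([
  {"y": -32,"z": 35},
  {"y": -32,"z": 35},
  {"y": -32,"z": 35},
  {"y": -32,"z": 35},
  {"y": -32,"z": 35},
])

```text
schema error: expected keys rx, ry, rz, x, y, z, hand
```

Emit:
jog_arm([
  {"y": -32,"z": 35},
  {"y": -32,"z": 35},
  {"y": -32,"z": 35},
  {"y": -32,"z": 35},
  {"y": -32,"z": 35},
])

```text
schema error: expected keys rx, ry, rz, x, y, z, hand
```

Emit:
jog_arm([
  {"rx": 0.15},
  {"rx": 0.15},
  {"rx": 0.15},
  {"rx": 0.15},
  {"rx": 0.15},
])

```text
schema error: expected keys rx, ry, rz, x, y, z, hand
```

Run:
```python
from h import *
show()
d,r,R=delta((445.5,-30,110),.265,1);print(np.round(d,1),np.round(r,3))
```

```text
0.1 [204.7 483.2 230.8] yaw 1.17 x [-7.e-04 -1.e-03 -1.e+00] F [-0.   0.   0.1] T [-0.   -0.03 -0.01] g 85.5 j [ 0.95  0.31  1.5   0.    1.33 -0.22]
[ 121.1 -378.4  422. ] [0.905 0.    0.001]
```

Every row needs all the keys.

Emit:
jog_arm([
  {"rx": 0,"ry": 0,"rz": 0,"x": 0,"y": -32,"z": 35,"hand": 85},
  {"rx": 0,"ry": 0,"rz": 0,"x": 0,"y": -32,"z": 35,"hand": 85},
  {"rx": 0,"ry": 0,"rz": 0,"x": 0,"y": -32,"z": 35,"hand": 85},
  {"rx": 0,"ry": 0,"rz": 0,"x": 0,"y": -32,"z": 35,"hand": 85},
  {"rx": 0,"ry": 0,"rz": 0,"x": 0,"y": -32,"z": 35,"hand": 85},
])

```text
time_s: 0.72
eef_pos: [303.8, 266.4, 231.1]
ee_rot: [0.693, 0.141, 0.693, -0.141]
force: [0.8, -0.2, 0.6]
grip_width: 0.996
```

Emit:
jog_arm([
  {"rx": 0,"ry": 0,"rz": 0,"x": 0,"y": -32,"z": 35,"hand": 85},
  {"rx": 0,"ry": 0,"rz": 0,"x": 0,"y": -32,"z": 35,"hand": 85},
  {"rx": 0,"ry": 0,"rz": 0,"x": 0,"y": -32,"z": 35,"hand": 85},
  {"rx": 0,"ry": 0,"rz": 0,"x": 0,"y": -32,"z": 35,"hand": 85},
  {"rx": 0,"ry": 0,"rz": 0,"x": 0,"y": -32,"z": 35,"hand": 85},
])

```text
time_s: 1.35
eef_pos: [402.5, 50.7, 231.2]
ee_rot: [0.693, 0.141, 0.693, -0.141]
force: [0.4, -0.2, -0.1]
grip_width: 0.994
```

Emit:
jog_arm([
  {"rx": 0.15,"ry": 0,"rz": 0,"x": 0,"y": 0,"z": 0,"hand": 85},
  {"rx": 0.15,"ry": 0,"rz": 0,"x": 0,"y": 0,"z": 0,"hand": 85},
  {"rx": 0.15,"ry": 0,"rz": 0,"x": 0,"y": 0,"z": 0,"hand": 85},
  {"rx": 0.15,"ry": 0,"rz": 0,"x": 0,"y": 0,"z": 0,"hand": 85},
  {"rx": 0.15,"ry": 0,"rz": 0,"x": 0,"y": 0,"z": 0,"hand": 85},
])

```text
time_s: 1.98
eef_pos: [402.1, 52.2, 231.1]
ee_rot: [0.592, 0.386, 0.592, -0.386]
force: [-0.2, -0.3, -0.8]
grip_width: 0.996
```

Run:
```python
from h import *
show()
d,r,R=delta((445.5,-30,110),.265,1);print(np.round(d,1),np.round(r,3))
```

```text
1.98 [402.1  52.2 231.1] yaw 0.415 x [-6.e-04  1.e-04 -1.e+00] F [-0.2 -0.3 -0.8] T [-0.03  0.   -0.01] g 85.1 j [-0.16  0.05  1.82 -0.    1.28 -0.58]
[121.    6.7  92.8] [ 0.15  -0.     0.001]
```

Emit:
jog_arm([
  {"rx": 0,"ry": 0,"rz": 0,"x": 20,"y": 2,"z": 31,"hand": 85},
  {"rx": 0,"ry": 0,"rz": 0,"x": 25,"y": 2.5,"z": 31,"hand": 85},
  {"rx": 0,"ry": 0,"rz": 0,"x": 25,"y": 2,"z": 31,"hand": 85},
  {"rx": 0.15,"ry": 0,"rz": 0,"x": 20,"y": 0,"z": 0,"hand": 85},
  {"rx": 0,"ry": 0,"rz": 0,"x": 20,"y": 0,"z": 0,"hand": 85},
])

```text
time_s: 2.6
eef_pos: [445.9, -30.3, 120.3]
ee_rot: [0.562, 0.429, 0.563, -0.429]
force: [-0.2, -0.1, 0.2]
grip_width: 0.995
```

Run:
```python
from h import *
import cv2
show()
for n in("top","scene"):
    im=capture(n)[:,:,::-1]; cv2.imwrite(f"pics/{n}2.png",im)
im=cv2.imread("pics/scene2.png");cv2.imwrite("pics/s2.png",cv2.resize(im[125:285,185:385],None,fx=4,fy=3.75,interpolation=cv2.INTER_CUBIC))
d,r,R=delta((445.5,-30,56),.265,1);print(np.round(d,1),np.round(r,3))
```

```text
2.6 [445.9 -30.3 120.3] yaw 0.2677 x [-8.e-04  3.e-04 -1.e+00] F [-0.2 -0.1  0.2] T [-0.02  0.01 -0.01] g 84.9 j [-0.33  0.27  1.87  0.    1.   -0.6 ]
[63.6  0.7  0.5] [ 0.005 -0.002  0.003]
```

View pics/s2.png

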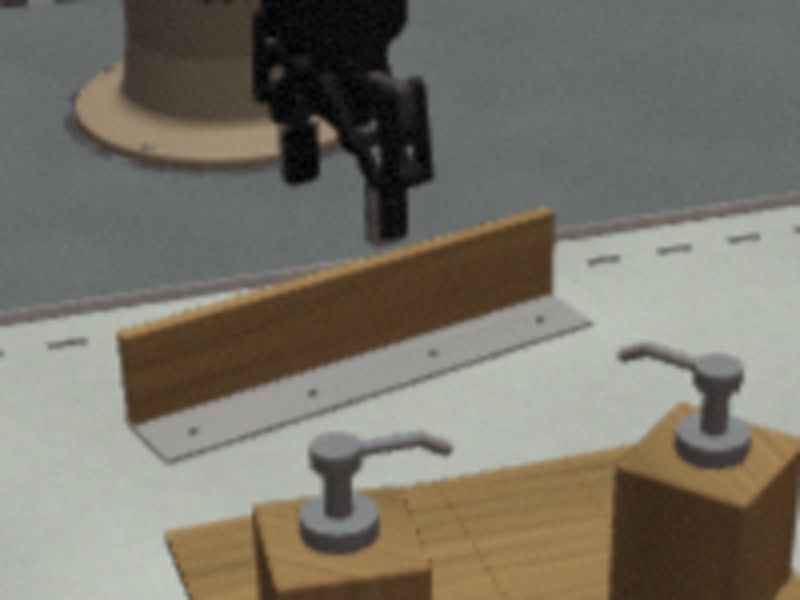

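The fingers straddle the middle of the rail, front and back, so I'll descend and close gently.

Emit:
jog_arm([
  {"rx": 0,"ry": 0,"rz": 0,"x": 20,"y": 0,"z": 0,"hand": 85},
  {"rx": 0,"ry": 0,"rz": 0,"x": 20,"y": 0,"z": 0,"hand": 85},
  {"rx": 0,"ry": 0,"rz": 0,"x": 15,"y": 0,"z": 0,"hand": 85},
  {"rx": 0,"ry": 0,"rz": 0,"x": 7,"y": 0,"z": 0,"hand": 50},
  {"rx": 0,"ry": 0,"rz": 0,"x": 0,"y": 0,"z": 0,"hand": 30},
], force=20)

```text
time_s: 3.32
eef_pos: [446.2, -30.1, 59.6]
ee_rot: [0.563, 0.428, 0.563, -0.428]
force: [0.3, 0.2, -0.7]
grip_width: 0.6
```

Run:
```python
from h import *
show()
```

```text
3.33 [446.2 -30.1  59.6] yaw 0.2702 x [ 0. -0. -1.] F [ 0.3  0.2 -0.7] T [ 0.01 -0.04 -0.  ] g 51.3 j [-0.33  0.38  1.92 -0.    0.84 -0.6 ]
```

Emit:
jog_arm([
  {"rx": 0,"ry": 0,"rz": 0,"x": 0,"y": 0,"z": 0,"hand": 20},
  {"rx": 0,"ry": 0,"rz": 0,"x": 0,"y": 0,"z": 0,"hand": 10},
  {"rx": 0,"ry": 0,"rz": 0,"x": 0,"y": 0,"z": 0,"hand": 0},
  {"rx": 0,"ry": 0,"rz": 0,"x": 0,"y": 0,"z": 0,"hand": 0},
  {"rx": 0,"ry": 0,"rz": 0,"x": 0,"y": 0,"z": 0,"hand": 0},
], force=20)

```text
time_s: 3.95
eef_pos: [446.5, -30.2, 59.8]
ee_rot: [0.563, 0.428, 0.562, -0.428]
force: [-0.5, 0.3, 6.0]
grip_width: 0.115
```

Run:
```python
from h import *
import cv2
show()
for n in("top","scene"):
    im=capture(n)[:,:,::-1]; cv2.imwrite(f"pics/{n}3.png",im)
im=cv2.imread("pics/scene3.png");cv2.imwrite("pics/s3.png",cv2.resize(im[125:285,185:385],None,fx=4,fy=3.75,interpolation=cv2.INTER_CUBIC))
im=cv2.imread("pics/top3.png")
cv2.imwrite("pics/t3.png",cv2.resize(im[225:350,245:405],None,fx=5,fy=4.8,interpolation=cv2.INTER_CUBIC)[:600])
```

```text
3.95 [446.5 -30.2  59.8] yaw 0.2699 x [ 1.e-03 -3.e-04 -1.e+00] F [-0.5  0.3  6. ] T [ 0.06  0.16 -0.01] g 9.8 j [-0.33  0.38  1.92  0.    0.84 -0.6 ]
```

View pics/s3.png

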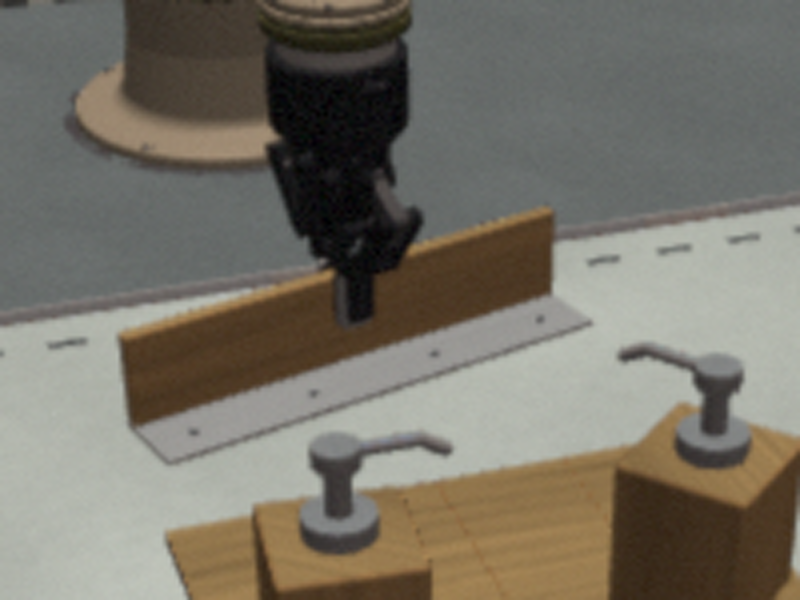

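View pics/t3.png

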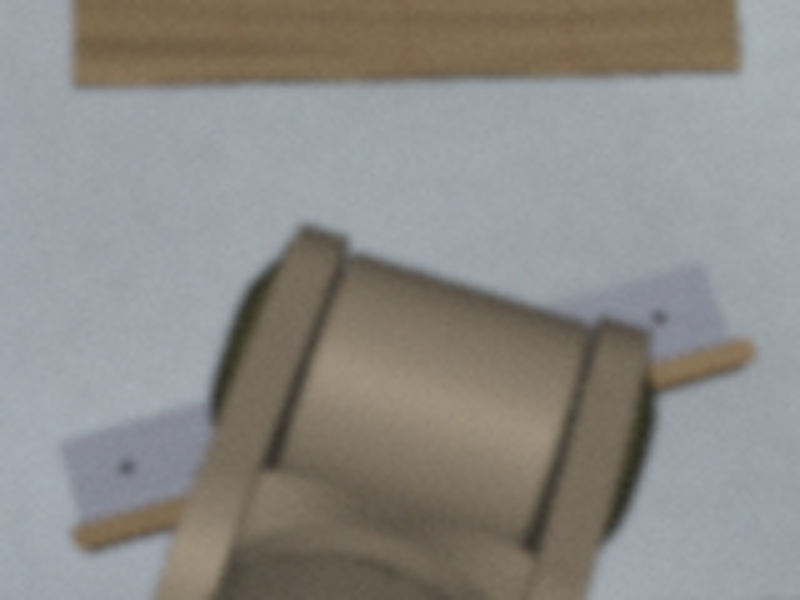

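The rail is held (opening 9.8 mm) and the stop hasn't moved visibly. Next I'll firm up the grip and turn the stop parallel to the board.

Emit:
jog_arm([
  {"rx": 0,"ry": 0,"rz": 0,"x": 0,"y": 0,"z": 0,"hand": 0},
  {"rx": 0,"ry": 0,"rz": 0,"x": 0,"y": 0,"z": 0,"hand": 0},
  {"rx": 0.09,"ry": 0,"rz": 0,"x": 0,"y": 0,"z": 0,"hand": 0},
  {"rx": 0.09,"ry": 0,"rz": 0,"x": 0,"y": 0,"z": 0,"hand": 0},
  {"rx": 0.08,"ry": 0,"rz": 0,"x": 0,"y": 0,"z": 0,"hand": 0},
], force=60)

```text
time_s: 4.68
eef_pos: [446.6, -30.3, 59.9]
ee_rot: [0.502, 0.498, 0.501, -0.498]
force: [-0.5, 0.6, 6.2]
grip_width: 0.107
```

Run:
```python
from h import *
show()
```

```text
4.67 [446.6 -30.3  59.9] yaw 0.0079 x [ 1.4e-03 -7.0e-04 -1.0e+00] F [-0.5  0.6  6.2] T [0.03 0.06 0.2 ] g 9.1 j [-0.33  0.38  1.92 -0.    0.84 -0.34]
```

Emit:
jog_arm([
  {"rx": 0,"ry": 0,"rz": 0,"x": 0,"y": 15,"z": 0,"hand": 0},
  {"rx": 0,"ry": 0,"rz": 0,"x": 0,"y": 20,"z": 0,"hand": 0},
  {"rx": 0,"ry": 0,"rz": 0,"x": 0,"y": 20,"z": 0,"hand": 0},
  {"rx": 0,"ry": 0,"rz": 0,"x": 0,"y": 20,"z": 0,"hand": 0},
  {"rx": 0,"ry": 0,"rz": 0,"x": 0,"y": 15,"z": 0,"hand": 0},
], force=60)

```text
time_s: 5.3
eef_pos: [536.7, -29.2, 59.9]
ee_rot: [0.503, 0.497, 0.502, -0.498]
force: [-4.7, -0.2, 8.6]
grip_width: 0.108
```

Run:
```python
from h import *
import cv2
show()
for n in("top","scene"):
    im=capture(n)[:,:,::-1]; cv2.imwrite(f"pics/{n}4.png",im)
im=cv2.imread("pics/scene4.png");cv2.imwrite("pics/s4.png",cv2.resize(im[175:335,205:405],None,fx=4,fy=3.75,interpolation=cv2.INTER_CUBIC))
im=cv2.imread("pics/top4.png")
cv2.imwrite("pics/t4.png",cv2.resize(im[225:350,245:405],None,fx=5,fy=4.8,interpolation=cv2.INTER_CUBIC)[:600])
```

```text
5.3 [536.7 -29.2  59.9] yaw 0.0103 x [-1.e-04 -3.e-04 -1.e+00] F [-4.7 -0.2  8.6] T [-0.08  0.56  0.02] g 9.2 j [-0.27  0.54  1.66 -0.    0.95 -0.28]
```

View pics/s4.png

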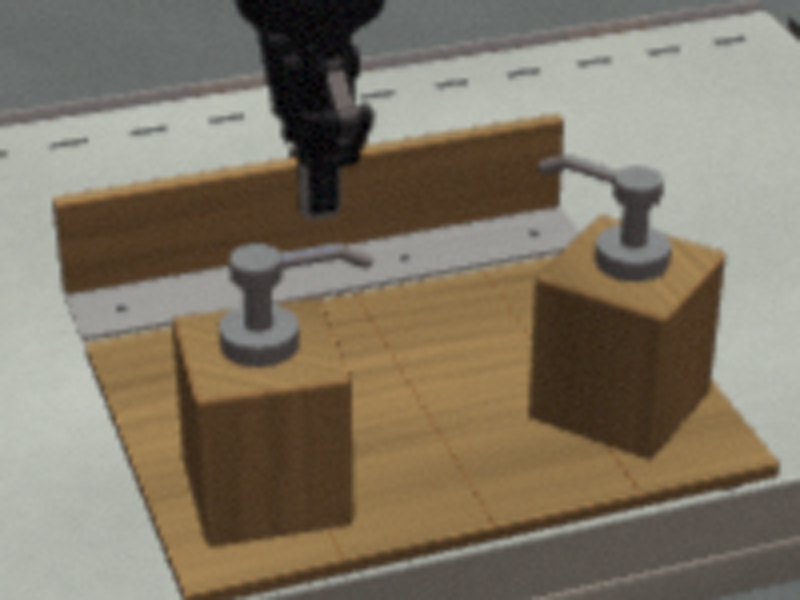

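View pics/t4.png

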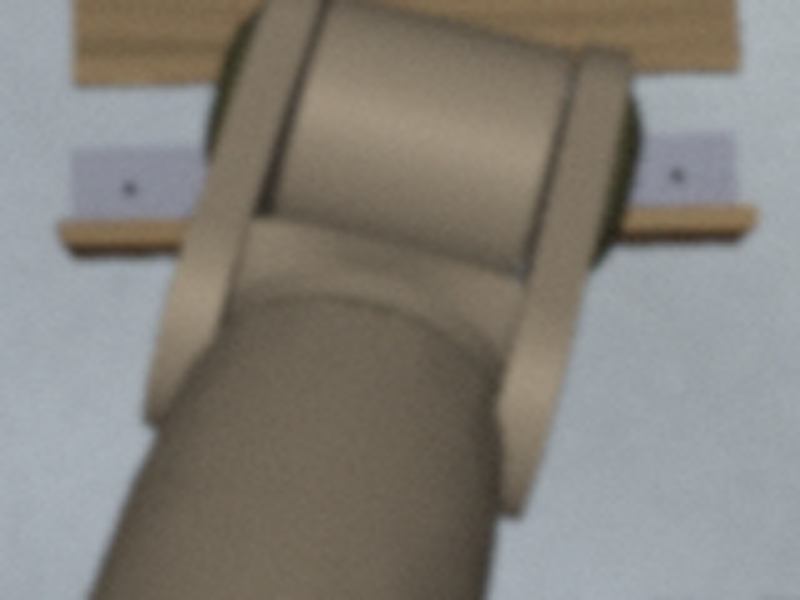

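```bash
cat > fit2.py <<'E'
import io,contextlib
with contextlib.redirect_stdout(io.StringIO()):
    from fit import *
stop=[((45,140,3),T(70,148)),((45,-140,3),T(737,132)),((-5,140,64),T(68,255)),((-5,-140,64),T(755,238)),
 ((45,-140,3),S(88,338)),((5,-140,64),S(56,203)),((5,140,64),S(561,122))]
for z in([],[27]):
  for nm,pts in(("stop",stop),("board",board)):
    r=least_squares(f if z==[] else (lambda p,q:f([*p,27],q)),[600,0,0],args=(pts,));print(nm,z,np.round(r.x,4),np.round(r.fun.reshape(-1,2),1).tolist())
E
python3 fit2.py
```

```text
stop [] [ 5.346333e+02 -2.801000e+01  1.390000e-02] [[-0.1, 0.8], [-0.6, 0.1], [-2.1, -1.3], [0.9, -2.0], [-2.0, -1.3], [-0.8, -0.7], [0.3, -1.9]]
board [] [ 7.082026e+02 -2.947170e+01  8.400000e-03] [[-0.2, -0.5], [-0.1, -1.0], [-1.0, -1.5], [0.6, -0.6], [-0.2, -0.2]]
stop [27] [ 5.341855e+02 -2.784380e+01  1.160000e-02] [[-0.1, 1.1], [-0.7, 0.7], [-2.1, -1.1], [0.7, -1.4], [-1.9, -0.4], [-0.7, 0.3], [0.3, -0.8]]
board [27] [ 7.069667e+02 -2.906170e+01  8.100000e-03] [[-0.2, 0.3], [-0.4, -0.1], [-0.8, -0.7], [0.3, 0.2], [-0.1, 0.5]]
```

Emit:
jog_arm([
  {"rx": 0.003,"ry": 0,"rz": 0,"x": 0,"y": 6,"z": 1.5,"hand": 0},
  {"rx": 0,"ry": 0,"rz": 0,"x": 0,"y": 8,"z": 1,"hand": 0},
  {"rx": 0,"ry": 0,"rz": 0,"x": 0,"y": 8,"z": 0,"hand": 0},
  {"rx": 0,"ry": 0,"rz": 0,"x": 0,"y": 8,"z": 0,"hand": 0},
  {"rx": 0,"ry": 0,"rz": 0,"x": 0,"y": 6,"z": 0,"hand": 0},
], force=60)

```text
time_s: 6.02
eef_pos: [572.0, -31.5, 59.9]
ee_rot: [0.502, 0.498, 0.502, -0.498]
force: [-4.4, -0.3, 7.9]
grip_width: 0.108
```

```bash
cat > look.py <<'E'
import sys,cv2
from h import *
i=sys.argv[1]
show()
for n in("top","scene"):
    im=capture(n)[:,:,::-1]; cv2.imwrite(f"pics/{n}{i}.png",im)
im=cv2.imread(f"pics/scene{i}.png");cv2.imwrite(f"pics/s{i}.png",cv2.resize(im[175:335,205:405],None,fx=4,fy=3.75,interpolation=cv2.INTER_CUBIC))
im=cv2.imread(f"pics/top{i}.png")
cv2.imwrite(f"pics/t{i}.png",cv2.resize(im[180:305,245:405],None,fx=5,fy=4.8,interpolation=cv2.INTER_CUBIC)[:600])
E
python3 look.py 5
```

```text
6.03 [572.  -31.5  59.9] yaw 0.0072 x [-3.e-04 -3.e-04 -1.e+00] F [-4.4 -0.3  7.9] T [0.01 0.52 0.04] g 9.3 j [-0.26  0.6   1.54 -0.    1.   -0.27]
```

View pics/s5.png

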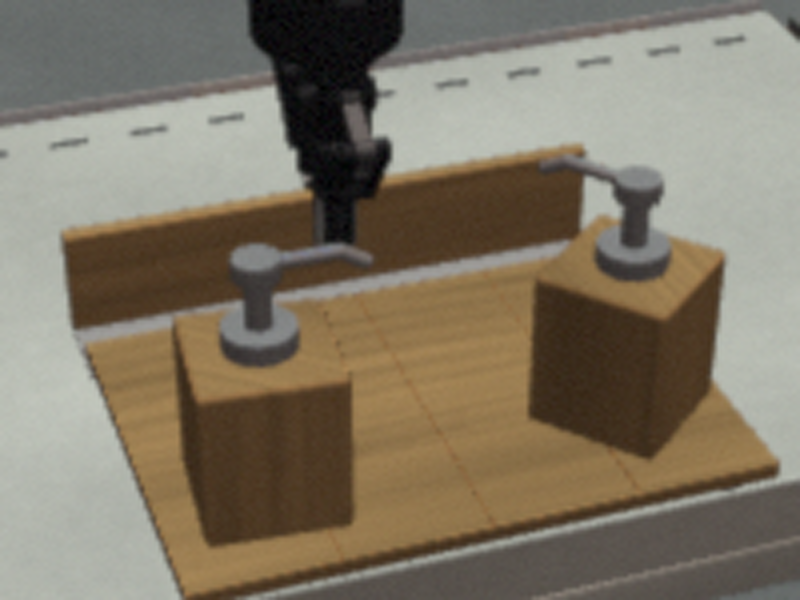

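View pics/t5.png

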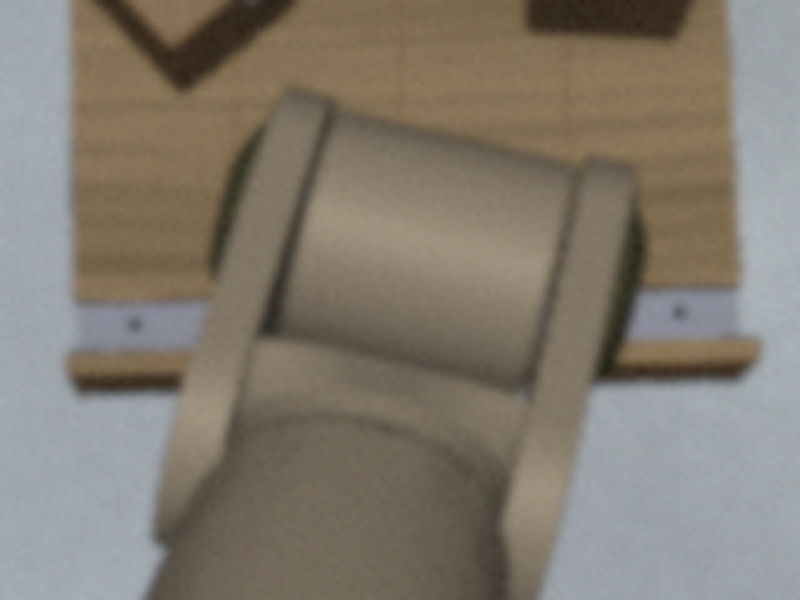

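```bash
python3 -c "
from h import *
print(ray('top',(346,152),165),ray('top',(297,180),165))"
```

```text
[759.71161361 -70.14145737 165.        ] [705.12202433  25.97205482 165.        ]
```

Emit:
jog_arm([
  {"rx": 0,"ry": 0,"rz": 0,"x": 0,"y": 4,"z": 0,"hand": 0},
  {"rx": 0,"ry": 0,"rz": 0,"x": 0,"y": 6,"z": 0,"hand": 0},
  {"rx": 0,"ry": 0,"rz": 0,"x": 0,"y": 6,"z": 0,"hand": 0},
  {"rx": 0,"ry": 0,"rz": 0,"x": 0,"y": 4,"z": 0,"hand": 0},
  {"rx": 0,"ry": 0,"rz": 0,"x": 0,"y": 2,"z": 0,"hand": 0},
], force=60)

```text
time_s: 6.75
eef_pos: [593.9, -31.3, 59.9]
ee_rot: [0.502, 0.498, 0.502, -0.498]
force: [-3.8, 0.7, 7.5]
grip_width: 0.109
```

```bash
python3 look.py 6
```

```text
6.75 [593.9 -31.3  59.9] yaw 0.0072 x [-3.e-04 -2.e-04 -1.e+00] F [-3.8  0.7  7.5] T [-0.05  0.49 -0.03] g 9.3 j [-0.25  0.64  1.47 -0.    1.03 -0.26]
```

View pics/s6.png

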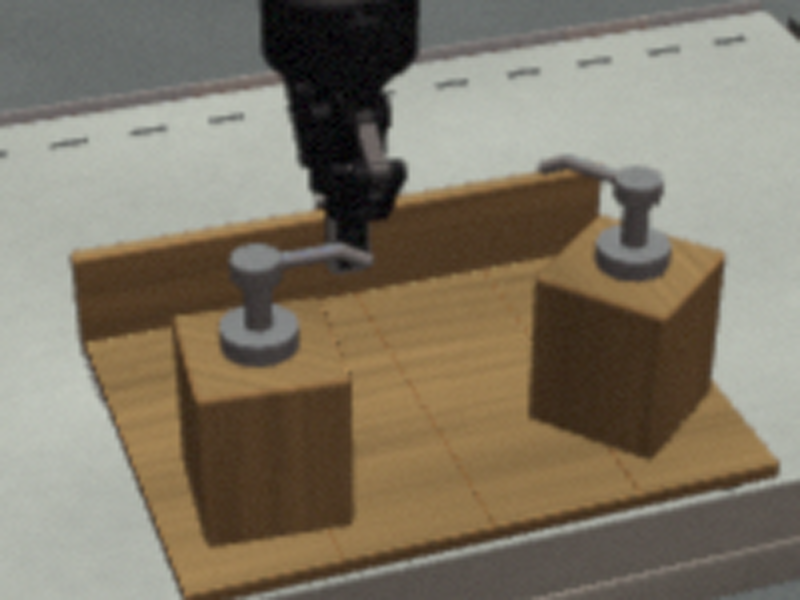

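View pics/t6.png

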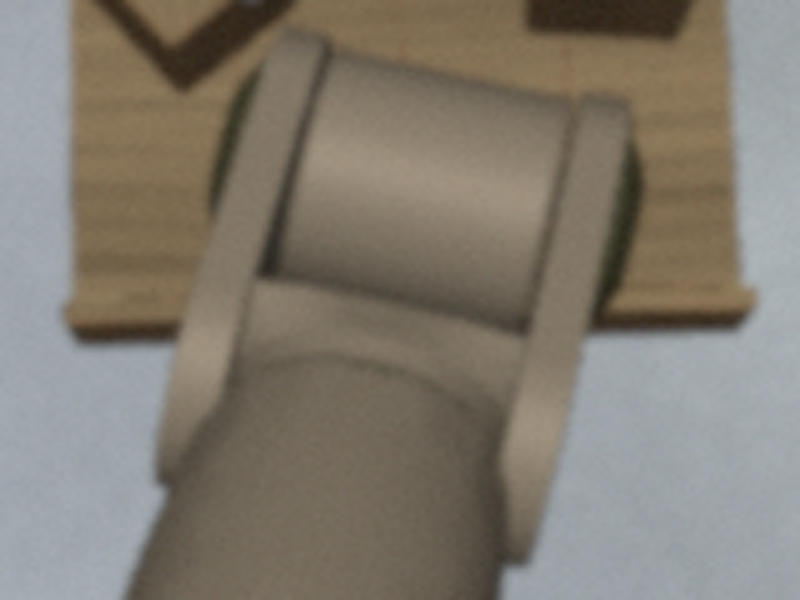

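```bash
cat > fit3.py <<'E'
import io,contextlib
with contextlib.redirect_stdout(io.StringIO()):
    from fit2 import *
T2=lambda u,v:("top",(245+(u+.5)/5-.5,180+(v+.5)/4.8-.5))
s5=[((-5,140,64),T2(70,390)),((-5,-140,64),T2(757,375)),((5,-140,64),S(65,234)),((5,140,64),S(582,150)),((5,-140,3),S(76,327)),((5,140,64),T2(69,355)),((5,-140,64),T2(760,341))]
s6=[((-5,140,64),T2(70,340)),((-5,-140,64),T2(755,325)),((5,-140,64),S(72,258)),((5,140,64),S(600,179)),((5,140,64),T2(68,303)),((5,-140,64),T2(757,289))]
for z in(30,27):
  for nm,pts in(("s4",stop),("s5",s5),("s6",s6),("board",board)):
    r=least_squares(lambda p,q:f([*p,z],q),[600,0,0],args=(pts,));print(nm,z,np.round(r.x,4),np.round(r.fun.reshape(-1,2),1).tolist())
E
python3 fit3.py
```

```text
s4 30 [ 5.346333e+02 -2.801000e+01  1.390000e-02] [[-0.1, 0.8], [-0.6, 0.1], [-2.1, -1.3], [0.9, -2.0], [-2.0, -1.3], [-0.8, -0.7], [0.3, -1.9]]
s5 30 [ 5.678654e+02 -3.023250e+01  6.100000e-03] [[-1.5, -1.5], [0.9, -1.5], [-1.1, -0.4], [0.2, -1.5], [-1.2, -0.3], [-1.3, 0.9], [0.1, 0.6]]
s6 30 [ 5.900955e+02 -3.071440e+01  6.000000e-04] [[-1.2, -2.4], [1.1, -1.7], [-1.0, -1.0], [-0.2, -3.8], [-0.8, 0.4], [0.5, 0.9]]
board 30 [ 7.082026e+02 -2.947170e+01  8.400000e-03] [[-0.2, -0.5], [-0.1, -1.0], [-1.0, -1.5], [0.6, -0.6], [-0.2, -0.2]]
s4 27 [ 5.341855e+02 -2.784380e+01  1.160000e-02] [[-0.1, 1.1], [-0.7, 0.7], [-2.1, -1.1], [0.7, -1.4], [-1.9, -0.4], [-0.7, 0.3], [0.3, -0.8]]
s5 27 [ 5.674583e+02 -3.010980e+01  3.900000e-03] [[-1.4, -1.2], [0.7, -1.0], [-1.0, 0.6], [0.2, -0.3], [-1.0, 0.6], [-1.2, 1.2], [-0.1, 1.2]]
s6 27 [ 5.899574e+02 -3.062710e+01  1.000000e-04] [[-1.1, -2.1], [0.9, -1.3], [-0.8, 0.2], [-0.3, -2.6], [-0.8, 0.7], [0.3, 1.3]]
board 27 [ 7.069667e+02 -2.906170e+01  8.100000e-03] [[-0.2, 0.3], [-0.4, -0.1], [-0.8, -0.7], [0.3, 0.2], [-0.1, 0.5]]
```

Board corners haven't moved. The fitted gap is about 12 mm, the ends are level within about 0.5 mm, and the yaw difference is under 0.01. Advancing 7 mm more.

Emit:
jog_arm([
  {"rx": 0,"ry": 0,"rz": 0,"x": 0,"y": 2,"z": 0,"hand": 0},
  {"rx": 0,"ry": 0,"rz": 0,"x": 0,"y": 2,"z": 0,"hand": 0},
  {"rx": 0,"ry": 0,"rz": 0,"x": 0,"y": 2,"z": 0,"hand": 0},
  {"rx": 0,"ry": 0,"rz": 0,"x": 0,"y": 1,"z": 0,"hand": 0},
  {"rx": 0,"ry": 0,"rz": 0,"x": 0,"y": 0,"z": 0,"hand": 0},
], force=60)

```text
time_s: 7.48
eef_pos: [600.9, -31.3, 59.9]
ee_rot: [0.502, 0.498, 0.502, -0.498]
force: [-3.0, -0.2, 7.5]
grip_width: 0.112
```

```bash
python3 look.py 7
```

```text
7.47 [600.9 -31.3  59.9] yaw 0.0072 x [ 1.e-04 -3.e-04 -1.e+00] F [-3.  -0.2  7.5] T [-0.03  0.41 -0.02] g 9.6 j [-0.25  0.65  1.45 -0.    1.04 -0.25]
```

View pics/s7.png

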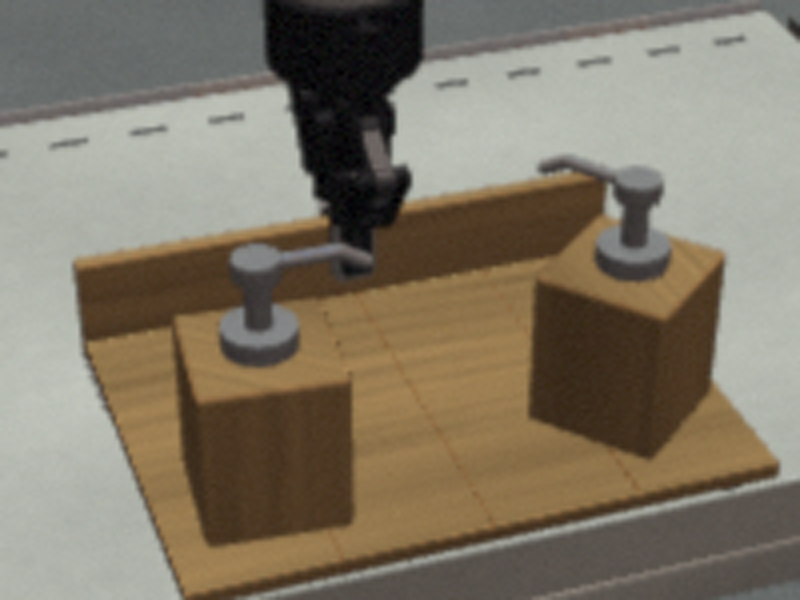

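View pics/t7.png

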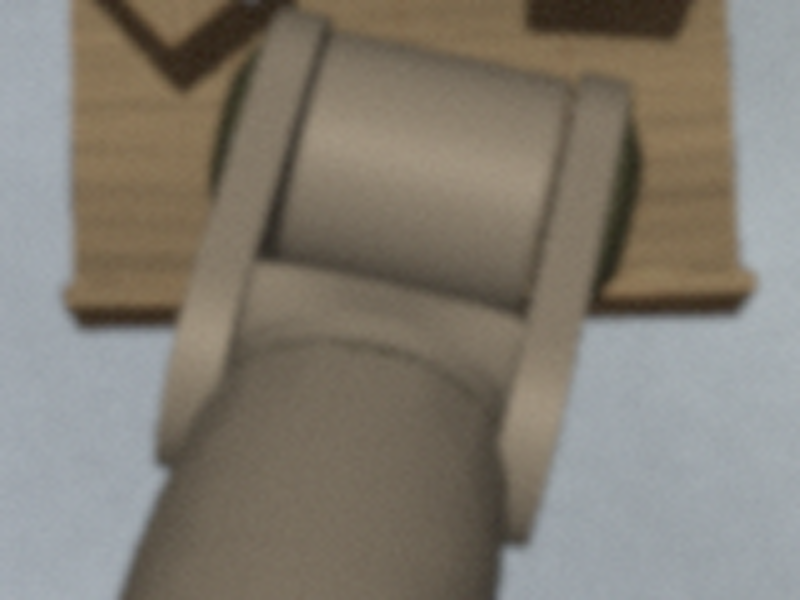

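Run:
```python
import io,contextlib
with contextlib.redirect_stdout(io.StringIO()):
    from fit3 import *
c=get_calibration("top");print("cam",-c["R"].T@c["t"])
for x in(585,595,600):
  print(x,[np.round(proj("top",(x,y,z))*[5,4.8]-[245*5,180*4.8],0) for y in(110,-170) for z in(30,94)])
print(ray(*T2(76,302),37),ray(*T2(740,289),37))
# scene: rail bottom back -y corner vs board top -y front corner
print("board corner",ray(*S(87,345),47),"rail back top",ray(*S(75,264),94),ray(*S(605,180),94))
```

```text
cam [ 378.85878397   -3.36442438 1319.10759856]
585 [array([ 74., 351.]), array([ 60., 327.]), array([737., 340.]), array([757., 315.])]
595 [array([ 74., 328.]), array([ 60., 303.]), array([736., 317.]), array([756., 292.])]
600 [array([ 74., 317.]), array([ 60., 292.]), array([736., 306.]), array([755., 280.])]
[606.36253467 109.36620397  37.        ] [ 607.29054111 -170.34552276   37.        ]
board corner [ 612.17024414 -168.92926666   47.        ] rail back top [ 604.96572521 -169.35641054   94.        ] [610.79494423 105.79599861  94.        ]
```

The estimates disagree: top view says 1–2 mm of gap, scene view about 7 mm. I'll zoom in before pressing.

Run:
```python
import cv2,numpy as np
def crop(n,x,y,w=40,h=30):
    return cv2.resize(cv2.imread(f"pics/{n}.png")[y:y+h,x:x+w],None,fx=10,fy=10,interpolation=cv2.INTER_CUBIC)
a=np.vstack([np.hstack([crop("scene7",215,235),crop("scene7",335,210)]),np.hstack([crop("top7",245,225),crop("top7",370,225)])])
cv2.imwrite("pics/z7.png",a)
a=np.vstack([np.hstack([crop("scene4",215,235),crop("scene4",325,195)]),np.hstack([crop("top4",245,232),crop("top4",370,230)])])
cv2.imwrite("pics/z4.png",a)
```

```text
(no output)
```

View pics/z7.png

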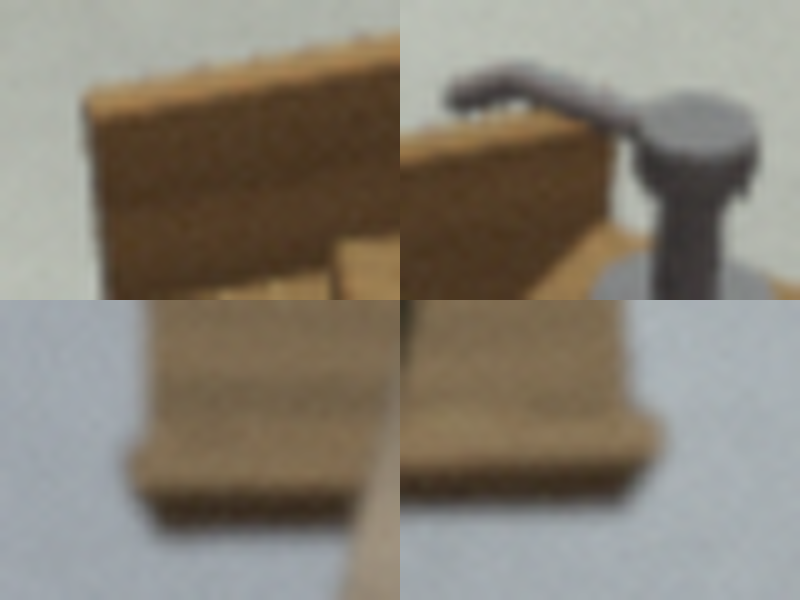

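View pics/z4.png

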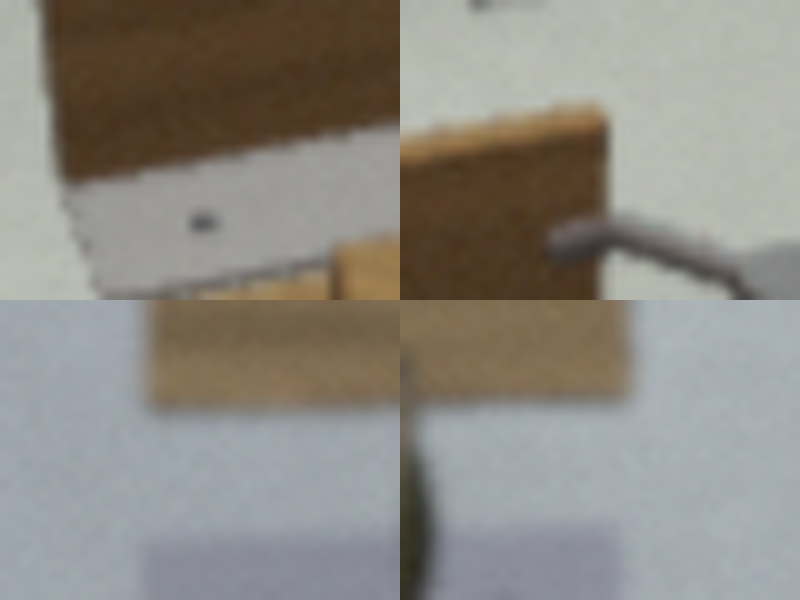

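Run:
```python
from h import *
for dz in(0,-3):
  print(ray("scene",(224.5,264.2),33+dz),ray("scene",(226.4,266.6),47+dz))
  # s7 rail back-top corner -y, +y
  print(ray("scene",(224.2,246.5),94+dz), ray("scene",(355.8,221.8),94+dz))
```

```text
[ 584.12183569 -168.12980853   33.        ] [ 612.07816289 -168.86044927   47.        ]
[ 610.37100214 -168.85127263   94.        ] [607.7529292 106.9395955  94.       ]
[ 580.05907613 -167.55729097   30.        ] [ 608.05903762 -168.27851736   44.        ]
[ 606.01241815 -168.22143949   91.        ] [603.38060344 109.01700268  91.        ]
```

The corrected measurements agree on a gap of about 1.5–4 mm, parallel within about 0.002 rad. The board hasn't moved. I'll back off 1 mm for margin, then press down.

Emit:
jog_arm([
  {"rx": 0,"ry": 0,"rz": 0,"x": 0,"y": -1,"z": 0,"hand": 0},
  {"rx": 0,"ry": 0,"rz": 0,"x": 0.5,"y": 0,"z": 0,"hand": 0},
  {"rx": 0,"ry": 0,"rz": 0,"x": 0.5,"y": 0,"z": 0,"hand": 0},
  {"rx": 0,"ry": 0,"rz": 0,"x": 0,"y": 0,"z": 0,"hand": 0},
  {"rx": 0,"ry": 0,"rz": 0,"x": 0,"y": 0,"z": 0,"hand": 0},
], force=60)

```text
time_s: 8.2
eef_pos: [600.7, -31.3, 59.9]
ee_rot: [0.502, 0.499, 0.501, -0.498]
force: [-0.6, -0.0, 13.4]
grip_width: 0.106
```

```bash
python3 -c "
from h import *
show()"
```

```text
8.2 [600.7 -31.3  59.9] yaw 0.0071 x [ 2.2e-03 -6.0e-04 -1.0e+00] F [-0.6 -0.  13.4] T [ 0.06  0.42 -0.07] g 9.1 j [-0.25  0.65  1.45 -0.    1.04 -0.25]
```

Emit:
jog_arm([
  {"rx": 0,"ry": 0,"rz": 0,"x": 0,"y": 0,"z": 0,"hand": 0},
  {"rx": 0,"ry": 0,"rz": 0,"x": 0,"y": 0,"z": 0,"hand": 0},
  {"rx": 0,"ry": 0,"rz": 0,"x": 0,"y": 0,"z": 0,"hand": 0},
  {"rx": 0,"ry": 0,"rz": 0,"x": 0,"y": 0,"z": 0,"hand": 0},
  {"rx": 0,"ry": 0,"rz": 0,"x": 0,"y": 0,"z": 0,"hand": 0},
], force=60)

```text
time_s: 8.82
eef_pos: [600.7, -31.3, 59.9]
ee_rot: [0.502, 0.499, 0.501, -0.498]
force: [-0.6, 0.8, 13.6]
grip_width: 0.109
```

```bash
python3 look.py 8
python3 - <<'E'
import cv2,numpy as np
for n,a in(("scene","scene0"),("top","top0")):
    A=cv2.imread(f"pics/{n}0.png").astype(int);B=cv2.imread(f"pics/{n}8.png").astype(int)
    d=cv2.GaussianBlur(np.abs(A-B).max(2).astype(np.uint8),(3,3),0)
    cv2.imwrite(f"pics/d_{n}.png",np.clip(d*4,0,255).astype(np.uint8))
a=cv2.imread("pics/d_scene.png");b=cv2.imread("pics/d_top.png")
cv2.imwrite("pics/d8.png",cv2.resize(np.hstack([a,b]),(800,300)))
E
```

```text
8.82 [600.7 -31.3  59.9] yaw 0.0071 x [ 2.3e-03 -6.0e-04 -1.0e+00] F [-0.6  0.8 13.6] T [ 0.05  0.39 -0.  ] g 9.3 j [-0.25  0.65  1.45  0.    1.04 -0.25]
```

View pics/s8.png

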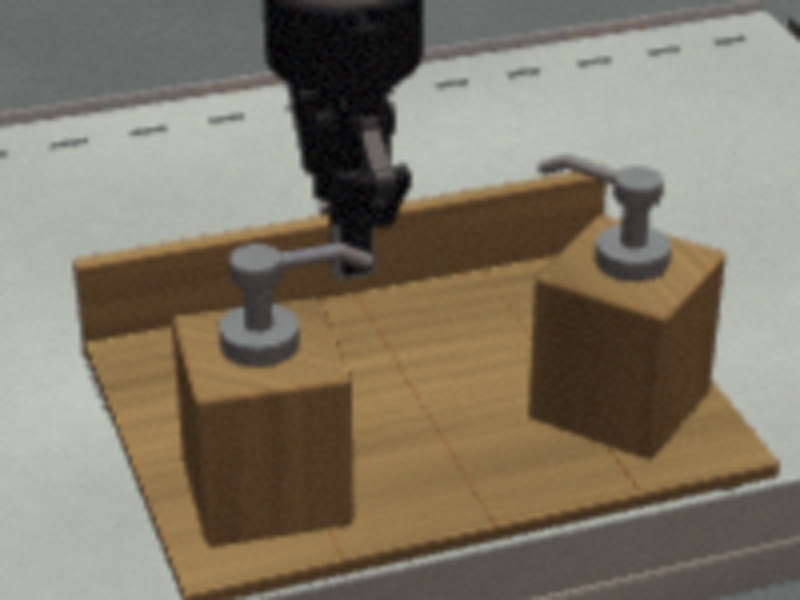

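View pics/d8.png

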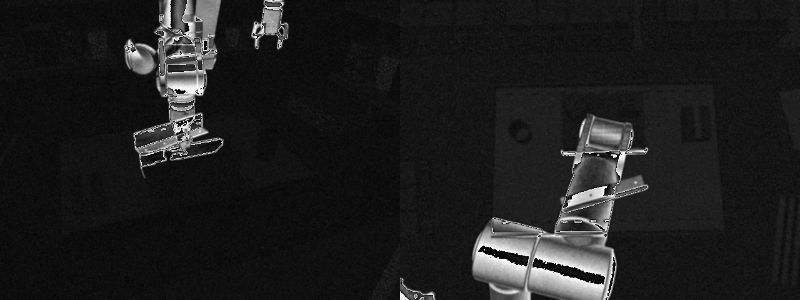

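Two readings 0.6 s apart gave 13.4 and 13.6 N. In the before/after pictures only the arm and the stop have changed: the board, dispensers, tumbler and carton show no difference. Rail centre is at column 326.3–326.8 in the top view and board centre at 326.0, so the ends are level within about 1 mm.

```bash
python3 -c "
from rig import *
finish_job()
s=sense();print(s['time_s'],s['force'])"
```

```text
the job is handed in; nothing more can be done
the job is handed in; nothing more can be done
```

The stop is fitted and the job is handed in. I gripped the rail at its middle, turned the stop about 15° to match the board, and slid its foot along the shelf and under the board's front edge. The arm is still holding it (60 N grip set) and pressing it down. It took about 9 s of the 38 s allowed.

Last checks:
- **Press:** 13.4 to 13.6 N down on the stop, steady, with less than 1 N sideways.
- **Gap:** roughly 1 to 4 mm between rail and board. An early rough reading of about 7 mm disagreed; closer measurement traced most of that to a misread corner. I commanded a 1 mm back-off before pressing, but the measured position moved only 0.2 mm.
- **Alignment:** parallel to the board within about 0.002 rad, and the ends level with its sides within about 1 mm.
- **Surroundings:** before/after pictures show no movement of the board, dispensers, tumbler or carton.

The camera fits suggest the deck is about 3 mm lower than its nominal height, which I put down to calibration. The two cameras disagree by 1 to 2 mm, so the gap is known no better than that. No check failed.

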